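# Centre the wobbly stamp knob on the finishing turntable

## Robot

A 6-joint arm with a two-finger parallel gripper is mounted at the origin on the work surface. World frame = base frame: x ahead of the robot, y to its left, z up, the work surface at z = 0. Lengths are in m, angles in degrees, forces in N, time in s.
With the tool pointing down it reaches from about 0.35 to 0.875 m from the base axis. Payload 4.2 kg.
Tool frame: the origin (TCP) lies midway between the tips of the shut fingers; the grasp point (between the pads) lies 19 mm behind it; z points along the fingers, y is the direction in which the jaws open and shut (so a half turn about z gives the same grasp; the last joint's range is limited). The gripper opens to 87 mm and grips with 3 to 60 N. Pads are 19 mm wide; open, the fingers measure 117 mm over their backs; the gripper's body (75 mm by 190 mm) begins 51 mm behind the grasp point.
Start: joints at [80.993, 22.042, 0.453, 0, -68.411, -14.817], TCP at [0.252, 0.572, 0.223] pointing down, gripper open.
Joint ranges: [-179.83, 179.83], [-69.29, 118.12], [-61.27, 80.66], [-181.25, 117.63], [-171.15, -9.14], [-177.46, 177.46]. Speed limits (degrees/s): [159.86, 159.86, 180, 180, 180, 180].

## Interface

Orientations are given as a 3x3 rotation matrix whose columns are the frame's x, y, z axes.
In Python, from station import sense, capture, calibration, finish_job gives the robot as it stands.
- The arm moves only by the tool carry_out, never from a script. Its argument "commands" is one flat list of numbers, 6 for each row, row after row: the shift along the tool's x, y, z in mm, then the turn, a rotation vector about the tool's x, y, z in rad. A call has 1 to 5 rows; each row shifts and turns the pose as measured when the row begins, along the tool's axes as they then stand; what a row does not reach is not made up. A row lasts 1/8 s, in which the tool goes at most 62.5 mm and 10.7 degrees, less where a joint would pass 70% of its speed; a pose out of reach is approached as far as the arm can. A call is refused whole if a number of a shift passes 62.5 or a number of a turn 0.188, either way. A call with a gripper value outside its range is refused whole. "grip" is the finger opening in mm, from 0 to 87, set as the call begins (left out, the last holds). The fingers move at their own pace and stop on an object; the grip force is fixed at half the most. Time passes only in rows, so rows that do not move let the fingers close. It gives the time, the measured TCP pose, the force and the opening at its end, in the units of the state.
- sense(): the state, without advancing time (a new reading comes with each control period).
- capture(name): name is "scene" or "top" or "wrist"; returns the picture (400x640x3 uint8, red, green, blue); there is no depth.
- calibration(name): a dict with "fx", "fy", "cx", "cy" (pixels), "rvec" (rotation vector, rad) and "tvec" (3), from world to camera coordinates, as OpenCV has them. Camera axes: x right, y down, z forward; pixel columns grow to the right and rows downward; lengths in m; the calibration is good to about 2 mm. A picture is of the moment at which its call begins: read the wrist's pose just before it. calibration takes no time and is no camera call; for the wrist camera it gives the pose at the moment of the call.
- finish_job(): hands the job in, once; it reports no verdict.
The state is a dict: "time_s": time; "joints": joint angles; "joint_velocities": joint speeds; "effort": joint torques, N m; "tcp_pos": TCP position; "ee_rot": TCP orientation; "wrist_force": force on the tool from outside, world axes, zero at the start; "moment": the same for the moment, N m; "gripper_width": opening from 0.0 (shut) to 1.0 (fully open).
Only numpy, scipy, OpenCV 4.12 (cv2) and the standard library are available. Lean on these libraries where they do the work, as an engineer would, in place of code of your own. Each camera call takes 0.05 s, during which the arm holds its last target.

## Task

The turned wooden stamp knob stands off-centre on the small round turntable; nudge it with light taps of the fingers, low down, until it stands upright in the middle of the disc, so that it will run true when its edge is painted. Only touch and push it: do not pinch it, lift it, tip it over or knock it off, and leave everything else on the bench where it is.

Things in the scene. Friction and masses are not known exactly. Their poses are not given: they have to be found in the camera images.
- knob: The thing to centre: a turned, waxed wooden stamp knob on the turntable, 63 mm tall, about 80 g. Origin: centre of its underside; z up. Foot 24 mm across; the bell-shaped belly is widest (46 mm across) from 16 to 26 mm above the underside, then narrows to an 18 mm neck and a heavy 20 mm brass ball on top. Friction about 0.3: pushed at the belly or lower it slides, pushed at the ball it easily topples.
- turntable_center (a point): The centre of the upper face of the turntable's round head, at the top surface (64 mm above the table). The head is a flat aluminium disc 90 mm across and 12 mm thick with concentric dark rings of 12, 24 and 36 mm radius; it does not move or turn.
- turntable: The small finishing turntable, fixed to the mat, locked: a dark round foot 104 mm across, 12 mm high, a 28 mm post and the 90 mm head whose upper face is 60 mm above the body's origin (centre of its underside). Bystanders on the mat stand around it, at least about 10 mm clear of its foot and none higher than 90 mm.
- glue_jar: Bystander: a squat white-capped glue jar, 56 mm across, 65 mm tall, standing on the mat. Origin at the centre of its underside.
- dye_bottle: Bystander: a slim dye bottle with a black cap, 38 mm across, 85 mm tall, standing on the mat. Origin at the centre of its underside.
- spool: Bystander: a spool of pale thread, 38 mm across, 42 mm tall, standing on the mat. Origin at the centre of its underside.
- burnisher: Bystander: a small dark wooden edge burnisher, 40 mm across, 45 mm tall, standing on the mat (not on the turntable). Origin at the centre of its underside.
- mallet: Bystander: a hammer about 220 mm long lying on the mat. Origin at the centre of its underside.
- awl: Bystander: an awl about 140 mm long lying on the mat. Origin at the centre of its underside.
- rivet_dish: Bystander: a small white dish, 64 mm across, 22 mm tall, on the mat. Origin at the centre of its underside.
There are look-alikes about, which are no part of the job. Leave any blue look-alike of the knob alone.

How it is judged:
By the outcome, as a careful person would: the job done as asked, in the order asked, and still so for the second after the job is handed in, with the robot touching nothing.
It also fails if it takes over 64 s, if anything falls off the work surface, if the arm or the gripper's body presses on something with over 40 N, if the wrist force passes 120 N, or if a joint passes its speed limit or range.

## Working session

There is one attempt and no reset: what is moved stays moved. The work goes in short steps, Python scripts to look and compute and a tool call to move; the robot and the scene stay as the last step left them, time stands still between calls to the robot, and variables do not carry over. Pictures are saved under pics/ and viewed, and the job is handed in when it is done.

Besides the shell and the picture viewer there is one more tool, called after "Emit:" as name(argument=value, ...) on one line, values as JSON. carry_out: Moves the arm, as the interface text tells. Its arguments: {"type":"object","properties":{"commands":{"type":"array"},"grip":{"type":"number"}},"required":["commands"]}

```bash
mkdir -p pics; ls; cat > h.py <<'E'
import numpy as np,cv2
from station import sense,capture,calibration
def cam(n):
    c=calibration(n);K=np.array([[c['fx'],0,c['cx']],[0,c['fy'],c['cy']],[0,0,1]]);R=cv2.Rodrigues(np.array(c['rvec'],float))[0];t=np.array(c['tvec'],float).ravel();return K,R,t
def ray(C,u,v,z):
    K,R,t=C;d=R.T@np.linalg.inv(K)@np.array([u,v,1.]);o=-R.T@t;return o+d*(z-o[2])/d[2]
def proj(C,P):
    K,R,t=C;p=K@(R@np.array(P,float)+t);return p[:2]/p[2]
def save(im,n,crop=None,s=1):
    if crop: a,b,c,d=crop;im=im[c:d,a:b]
    im=cv2.resize(im,None,fx=s,fy=s,interpolation=cv2.INTER_CUBIC);cv2.imwrite('pics/'+n,im[:,:,::-1])
E
python3 - <<'E'
from h import *
for n in('scene','top','wrist'):
    C=cam(n);im=capture(n);np.save('pics/%s0.npy'%n,im);save(im,n+'0.png');print(n,C[0][0,0],-C[1].T@C[2],C[1][2])
print(sense())
E
```

```text
pics
scene 405.7488786399943 [ 0.97914717 -0.39213845  0.82663605] [-0.42083607  0.48300563 -0.76785582]
top 457.3744534974794 [0.47871652 0.07923327 1.03452644] [ 0.07703417  0.00147209 -0.99702737]
wrist 314.88098216555073 [0.31555657 0.54407782 0.38298707] [-0.22967872  0.10021508 -0.96809329]
{'time_s': 0.15, 'joints': array([ 8.09914771e+01,  2.20781693e+01,  3.98970447e-01, -1.98296258e-02,
       -6.84099694e+01, -1.48158346e+01]), 'joint_velocities': array([ 0.07950367, -0.14542311,  0.23877717,  0.08438419, -0.04961491,
       -0.01710805]), 'effort': array([-2.78264806e-04, -3.91055202e+01,  1.87586099e+01,  4.22232628e+00,
        1.23682045e-02, -1.44739602e-04]), 'tcp_pos': array([0.25227483, 0.57134294, 0.22174707]), 'ee_rot': array([[ 9.14736506e-01, -4.04050504e-01, -5.61522271e-04],
       [-4.04050885e-01, -9.14735302e-01, -1.48667305e-03],
       [ 8.70467509e-05,  1.58679768e-03, -9.99998737e-01]]), 'wrist_force': array([ 0.59663723, -0.35783224, -0.3997796 ]), 'moment': array([ 0.01167373, -0.00827684,  0.01430961]), 'gripper_width': 1.0015383361573953}
```

View pics/scene0.png

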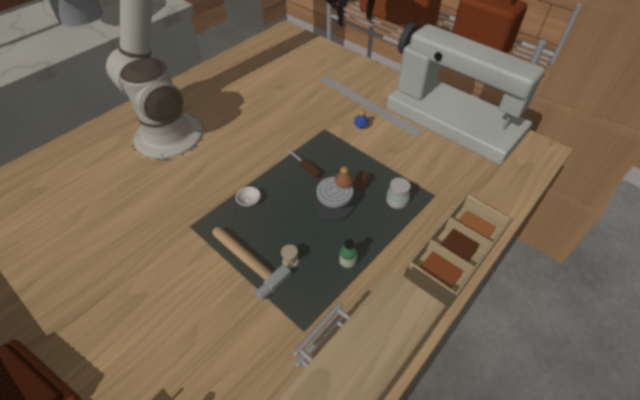

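View pics/top0.png

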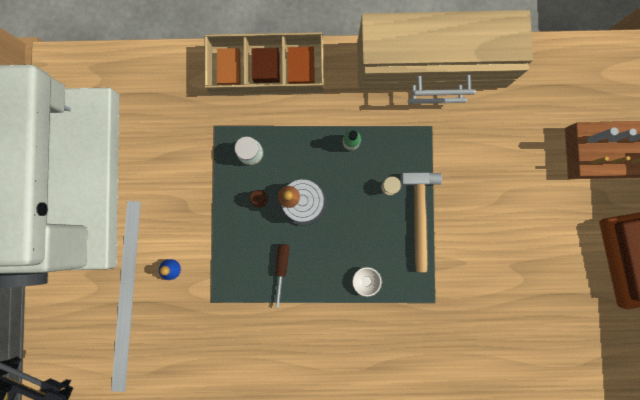

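View pics/wrist0.png

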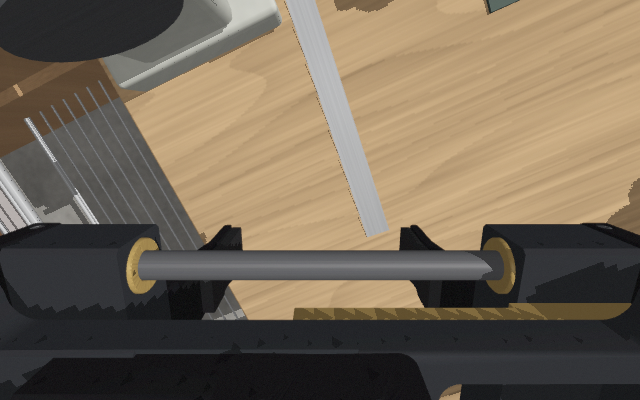

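The top view shows the brown knob with a brass ball at (289,196), on the disc centred near (302,201). Things that could be mistaken for it are the dark burnisher on the mat at (258,199), the blue look-alike at (170,269), and the spool at (391,186). I choose the brown one on the disc and will check it in a close crop.

```bash
python3 - <<'E'
from h import *
t=np.load('pics/top0.npy');s=np.load('pics/scene0.npy')
a=cv2.resize(t[160:240,240:340],None,fx=5,fy=5,interpolation=cv2.INTER_CUBIC)
b=cv2.resize(s[150:230,305:385],None,fx=5,fy=5,interpolation=cv2.INTER_CUBIC)
save(np.hstack([a[:, :400],b[:400]]),'crop0.png')
C=cam('top');print(C[1]);S=cam('scene')
# disc: low-saturation bright
hsv=cv2.cvtColor(t,cv2.COLOR_RGB2HSV)
m=((hsv[...,1]<40)&(hsv[...,2]>90)).astype(np.uint8);w=np.zeros_like(m);w[170:235,265:340]=1;m*=w
n,l,st,ce=cv2.connectedComponentsWithStats(m);print(st[1:],ce[1:])
ys,xs=np.nonzero(m);print(xs.min(),xs.max(),ys.min(),ys.max())
for n,u,v,z in [('disc',302.5,201,.064),('knobball',289,195.5,.117),('burn',258,199,.049),('jar',248,151,.069),('dye',353,136,.089),('spool',391,186,.046),('awl',282,262,.01),('mallethead',425,179,.02),('malletend',421,270,.01),('dish',367,282,.02),('blue',170,269,.06)]: print(n,ray(C,u,v,z).round(4))
E
```

```text
[[-0.0199012  -0.99979741 -0.00301382]
 [-0.99682981  0.0200742  -0.07698927]
 [ 0.07703417  0.00147209 -0.99702737]]
[[ 282  179   43   43 1144]] [[305.98426573 201.0708042 ]]
282 324 179 221
disc [0.5555 0.1193 0.064 ]
knobball [0.563  0.1441 0.117 ]
burn [0.563  0.2161 0.049 ]
jar [0.6646 0.2337 0.069 ]
dye [0.6881 0.0101 0.089 ]
spool [ 0.5858 -0.0727  0.046 ]
awl [0.4246 0.1694 0.01  ]
mallethead [ 0.6028 -0.1531  0.02  ]
malletend [ 0.4009 -0.1389  0.01  ]
dish [ 0.3779 -0.0174  0.02  ]
blue [0.4173 0.4021 0.06  ]
```

View pics/crop0.png

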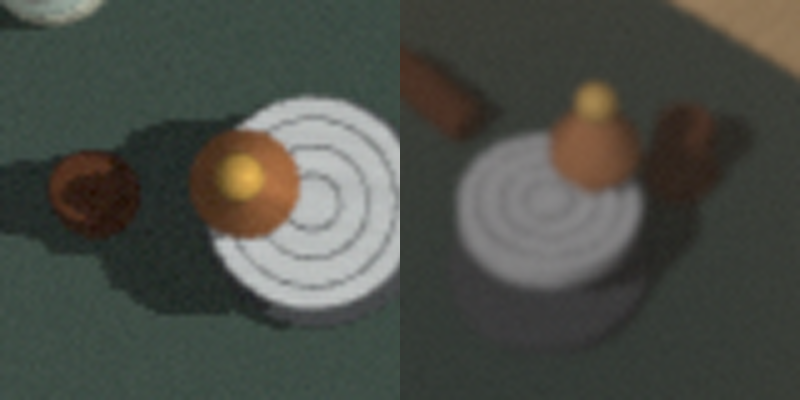

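The crop confirms the choice: a brown bell with a brass ball, standing on the ringed disc. The burnisher beside it is dark and sits on the mat. Next I'll measure the knob and the disc.

```bash
cat >> h.py <<'E'
def ell(m):
    cs=cv2.findContours(m.astype(np.uint8),cv2.RETR_EXTERNAL,cv2.CHAIN_APPROX_NONE)[0]
    return max(cs,key=cv2.contourArea)
def plan(tgt,yaw,n=5,zt=None):
    "rows (mm, rad) from present pose to tgt (world) and yaw deg of tool x, tool pointing down"
    from scipy.spatial.transform import Rotation as Ro
    s=sense();p=s['tcp_pos'];R=s['ee_rot'];c,sn=np.cos(np.radians(yaw)),np.sin(np.radians(yaw))
    Rg=np.array([[c,sn,0],[sn,-c,0],[0,0,-1.]])
    rv=Ro.from_matrix(R.T@Rg).as_rotvec();d=(np.array(tgt)-p)/n*1000
    print('rotvec total',rv.round(3),'dist mm',(np.array(tgt)-p).round(4)*1000)
    for i in range(n):
        Ri=R@Ro.from_rotvec(rv*i/n).as_matrix();print(*(Ri.T@d).round(1),*(rv/n).round(3),sep=',')
E
python3 - <<'E'
from h import *
t=np.load('pics/top0.npy');C=cam('top')
hsv=cv2.cvtColor(t,cv2.COLOR_RGB2HSV)
w=np.zeros(t.shape[:2],bool);w[170:235,272:340]=1
kn=w&(hsv[...,0]<25)&(hsv[...,1]>100)&(hsv[...,2]>60)
c=ell(kn);(x,y),r=cv2.minEnclosingCircle(c);print('knob',x,y,r,cv2.boundingRect(c),cv2.fitEllipse(c))
k=ray(C,x,y,.086);print(k)
d=w&(hsv[...,1]<45)&(hsv[...,2]>95)
# outer contour of disc: keep convex hull pts away from knob
c=ell(d|kn)[:,0];far=np.hypot(c[:,0]-x,c[:,1]-y)>r+2
P=np.array([ray(C,u,v,.064)[:2] for u,v in c[far]])
A=np.c_[2*P,np.ones(len(P))];q=np.linalg.lstsq(A,(P**2).sum(1),rcond=None)[0];print('disc',q[:2],'R',np.sqrt(q[2]+q[0]**2+q[1]**2))
v=q[:2]-k[:2];yaw=np.degrees(np.arctan2(v[1],v[0]));print(v,np.hypot(*v),yaw)
plan([.38,.37,.22],-62)
E
```

```text
knob 288.3232421875 196.242431640625 10.820552825927734 (278, 186, 22, 21) ((288.2930908203125, 196.19906616210938), (20.069114685058594, 21.177030563354492), 108.8380355834961)
[0.56432298 0.14776176 0.086     ]
disc [0.55757606 0.11999192] R 0.045088601365161435
[-0.00674692 -0.02776984] 0.02857770036917929 -103.65590119284666
rotvec total [ 0.001 -0.001  0.666] dist mm [ 127.7 -201.3   -1.7]
39.6,26.5,0.4,0.0,-0.0,0.133
42.8,21.0,0.4,0.0,-0.0,0.133
45.2,15.1,0.4,0.0,-0.0,0.133
46.8,9.0,0.4,0.0,-0.0,0.133
47.6,2.7,0.4,0.0,-0.0,0.133
```

Emit:
carry_out(commands=[40, 26, 0, 0, 0, 0.133, 43, 21, 0, 0, 0, 0.133, 45, 15, 0, 0, 0, 0.133, 47, 9, 0, 0, 0, 0.133, 48, 3, 0, 0, 0, 0.133], grip=32)

```text
time_s: 0.78
tcp_pos: [0.3806, 0.3652, 0.2194]
ee_rot: [[0.456, -0.89, -0.002], [-0.89, -0.456, -0.005], [0.003, 0.004, -1.0]]
wrist_force: [0.5, -0.1, 1.3]
gripper_width: 0.516
```

```bash
python3 - <<'E'
from h import *
s=sense();print(s['tcp_pos'],s['joints'],s['gripper_width'])
u=np.array([np.cos(np.radians(-104)),np.sin(np.radians(-104))]);k=np.array([.5643,.1478])
print(k-u*.07);plan([*(k-u*.07),.20],-104)
E
```

```text
[0.38055279 0.36518391 0.21940751] [ 6.14738510e+01  1.28271291e+01 -1.32807886e+01  3.24511354e-02
 -6.41965974e+01 -3.43344535e+01] 0.516055160195457
[0.58123453 0.2157207 ]
rotvec total [ 0.003 -0.005  0.718] dist mm [ 200.7 -149.5  -19.4]
44.9,-22.1,3.9,0.001,-0.001,0.144
41.3,-28.3,3.9,0.001,-0.001,0.144
36.8,-33.9,3.9,0.001,-0.001,0.144
31.6,-38.8,3.9,0.001,-0.001,0.144
25.7,-42.9,3.9,0.001,-0.001,0.144
```

Emit:
carry_out(commands=[45, -22, 3, 0, 0, 0.144, 41, -28, 4, 0, 0, 0.144, 37, -34, 4, 0, 0, 0.144, 32, -39, 4, 0, 0, 0.144, 26, -43, 4, 0, 0, 0.144])

```text
time_s: 1.4
tcp_pos: [0.584, 0.2066, 0.2003]
ee_rot: [[-0.266, -0.964, -0.002], [-0.964, 0.266, -0.004], [0.004, 0.001, -1.0]]
wrist_force: [0.8, 0.3, 0.8]
gripper_width: 0.366
```

```bash
python3 - <<'E'
from h import *
s=sense();C=cam('wrist');im=capture('wrist');np.save('pics/w1.npy',im);save(im,'w1.png');print(s['tcp_pos'],s['ee_rot'][:,0],s['gripper_width'])
print(proj(C,[.5576,.12,.064]),proj(C,[.5643,.1478,.117]),proj(C,s['tcp_pos']))
E
```

```text
[0.5840169  0.20661075 0.20032765] [-0.26550237 -0.96410006  0.00442417] 0.36567333807484736
[323.85494389  90.5748815 ] [325.82167935 124.51087767] [321.97219717 243.37828947]
```

View pics/w1.png

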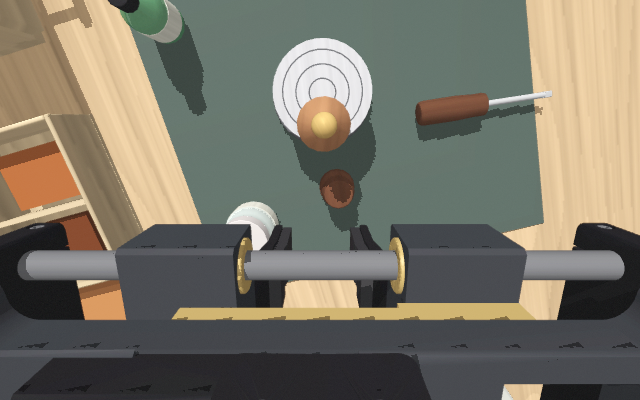

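The wrist view shows the knob at (324,123) on the disc (322,90), with the fingers on either side and the burnisher below at (337,188).

```bash
cat >> h.py <<'E'
def circ(P):
    A=np.c_[2*P,np.ones(len(P))];q=np.linalg.lstsq(A,(P**2).sum(1),rcond=None)[0];return q[:2],np.sqrt(q[2]+q[0]**2+q[1]**2)
def meas(name,tag,c0=(.5576,.12),bx=None):
    s=sense();C=cam(name);im=capture(name);np.save('pics/%s.npy'%tag,im);save(im,tag+'.png')
    hsv=cv2.cvtColor(im,cv2.COLOR_RGB2HSV).astype(int)
    H,W=im.shape[:2];g=np.zeros((H,W),np.uint8)
    # windows: disc projected +8mm
    ring=np.array([proj(C,[c0[0]+.055*np.cos(a),c0[1]+.055*np.sin(a),.064]) for a in np.linspace(0,6.28,40)]).astype(np.int32)
    top=np.array([proj(C,[c0[0]+.05*np.cos(a),c0[1]+.05*np.sin(a),.127]) for a in np.linspace(0,6.28,40)]).astype(np.int32)
    cv2.fillConvexPoly(g,cv2.convexHull(np.vstack([ring,top])),1);gd=np.zeros((H,W),np.uint8);cv2.fillConvexPoly(gd,cv2.convexHull(ring),1)
    kn=(g>0)&(hsv[...,0]<25)&(hsv[...,1]>95)&(hsv[...,2]>110)
    n,l,st,ce=cv2.connectedComponentsWithStats(kn.astype(np.uint8));i=1+np.argmax(st[1:,4]);kn=l==i
    ball=kn&(hsv[...,0]>=14)
    ball=cv2.morphologyEx(ball.astype(np.uint8),cv2.MORPH_OPEN,np.ones((3,3)))
    cb=ell(ball)[:,0];(bx_,by_),br=cv2.minEnclosingCircle(cb)
    bp=ray(C,bx_,by_,.117)
    ck=ell(kn)[:,0]
    (kx,ky),kr=cv2.minEnclosingCircle(ck);kp=ray(C,kx,ky,.086)
    Pk=np.array([ray(C,u,v,.085)[:2] for u,v in ck]);kc,kR=circ(Pk)
    d=(gd>0)&(hsv[...,1]<45)&(hsv[...,2]>(95 if name=='top' else 150))
    cd=ell(d|(kn&(gd>0)))[:,0]
    kd=cv2.dilate(kn.astype(np.uint8),np.ones((7,7)));ok=np.array([kd[v,u]==0 for u,v in cd])
    P=np.array([ray(C,u,v,.064)[:2] for u,v in cd[ok]])
    q,R=circ(P)
    for _ in range(3):
        e=abs(np.hypot(*(P-q).T)-R);P=P[e<max(.0015,np.median(e)*2)];q,R=circ(P)
    print(tag,'disc',q.round(4),'R',R.round(4),len(P),'| ball',bp[:2].round(4),'r px',round(br,1),'| belly encl',kp[:2].round(4),'fit',kc.round(4),kR.round(4),'px',round(kx,1),round(ky,1))
    print(' offs ball',((bp[:2]-q)*1000).round(1),'belly',((kp[:2]-q)*1000).round(1),((kc-q)*1000).round(1),'tcp',s['tcp_pos'].round(4),'F',s['wrist_force'].round(1))
    return q,bp,kp
E
python3 - <<'E'
from h import *
meas('wrist','w2');meas('top','t2')
E
```

```text
w2 disc [0.5595 0.1206] R 0.0446 231 | ball [0.5659 0.1423] r px 20.7 | belly encl [0.566  0.1473] fit [0.5659 0.1477] 0.0224 px 327.7 127.0
 offs ball [ 6.4 21.7] belly [ 6.5 26.7] [ 6.4 27.1] tcp [0.5875 0.203  0.1991] F [4.1 1.1 1.3]
t2 disc [0.5576 0.1198] R 0.0453 95 | ball [0.5646 0.1451] r px 5.0 | belly encl [0.5647 0.1432] fit [0.5648 0.141 ] 0.017 px 290.5 196.0
 offs ball [ 7.  25.3] belly [ 7.1 23.4] [ 7.2 21.2] tcp [0.5853 0.2045 0.1989] F [-0.2 -0.7 -0.9]
```

```bash
python3 - <<'E'
from h import *
for n,x0,x1,y in(('w2',296,360,122),('w2',296,360,135),('t2',274,305,195)):
    h=cv2.cvtColor(np.load('pics/%s.npy'%n),cv2.COLOR_RGB2HSV);print(n,[tuple(int(a) for a in h[y,x]) for x in range(x0,x1,3)])
E
```

```text
w2 [(128, 6, 158), (135, 2, 230), (13, 117, 191), (13, 124, 196), (13, 120, 197), (13, 121, 203), (13, 120, 208), (15, 120, 204), (20, 114, 238), (21, 113, 249), (23, 104, 255), (22, 105, 255), (20, 112, 251), (20, 113, 242), (20, 119, 223), (13, 123, 176), (12, 125, 167), (13, 127, 166), (12, 128, 163), (13, 127, 156), (113, 6, 166), (120, 1, 232)]
w2 [(105, 3, 181), (120, 2, 232), (11, 38, 196), (12, 127, 156), (12, 124, 158), (13, 128, 160), (13, 127, 161), (13, 128, 155), (20, 129, 176), (20, 126, 190), (20, 124, 197), (20, 126, 193), (20, 125, 188), (20, 128, 169), (19, 133, 152), (12, 129, 123), (11, 123, 120), (12, 124, 127), (13, 131, 127), (12, 119, 129), (135, 3, 175), (74, 38, 73)]
t2 [(83, 46, 44), (26, 36, 49), (12, 150, 73), (18, 154, 96), (19, 158, 174), (20, 156, 231), (18, 158, 195), (13, 155, 171), (13, 152, 164), (75, 3, 160), (90, 5, 140)]
```

```bash
sed -i 's/ball=kn&(hsv\[...,0\]>=14)/ball=kn\&(hsv[...,0]>=17)/; s/hsv\[...,2\]>110)/hsv[...,2]>60)/' h.py; python3 - <<'E'
from h import *
q,b,k=meas('wrist','w3');meas('top','t3');k=(k+b)[:2]/2
u=q-k;u/=np.hypot(*u);print(np.degrees(np.arctan2(u[1],u[0])),k)
plan([*(k-u*.068),.075],-104)
E
```

```text
w3 disc [0.5595 0.1206] R 0.0446 232 | ball [0.566  0.1474] r px 13.4 | belly encl [0.5655 0.1473] fit [0.5659 0.1478] 0.0225 px 323.6 124.6
 offs ball [ 6.4 26.8] belly [ 6.  26.6] [ 6.4 27.2] tcp [0.5838 0.2059 0.1993] F [-0.8  0.2 -1.1]
t3 disc [0.5576 0.1199] R 0.0452 93 | ball [0.5634 0.1472] r px 5.1 | belly encl [0.5643 0.1476] fit [0.5646 0.1478] 0.0215 px 288.4 196.2
 offs ball [ 5.8 27.3] belly [ 6.7 27.7] [ 7.  27.9] tcp [0.583  0.2069 0.1997] F [-0.2  0.3 -0.6]
-103.10475960404432 [0.5657331  0.14731492]
rotvec total [ 0.002 -0.005 -0.019] dist mm [  -1.4    5.9 -125.2]
-1.2,0.5,25.0,0.0,-0.001,-0.004
-1.2,0.5,25.0,0.0,-0.001,-0.004
-1.1,0.5,25.0,0.0,-0.001,-0.004
-1.1,0.6,25.0,0.0,-0.001,-0.004
-1.1,0.6,25.0,0.0,-0.001,-0.004
```

Emit:
carry_out(commands=[-8, 0, 10, 0, 0, 0, 0, 0, 35, 0, 0, 0, 0, 0, 35, 0, 0, 0, 0, 0, 30, 0, 0, 0, 0, 0, 10, 0, 0, 0])

```text
time_s: 2.28
tcp_pos: [0.5813, 0.2228, 0.0779]
ee_rot: [[-0.249, -0.968, 0.001], [-0.968, 0.249, -0.001], [0.001, -0.001, -1.0]]
wrist_force: [0.5, 0.0, 0.5]
gripper_width: 0.365
```

```bash
python3 - <<'E'
from h import *
meas('wrist','w4');s=sense();k=np.array([.5657,.1475]);print(s['ee_rot'].round(3),s['ee_rot'].T@(np.array([*k,.075])-s['tcp_pos'])*1000, s['ee_rot'].T@(np.array([.5593,.1206,.075])-s['tcp_pos'])*1000)
E
```

```text
w4 disc [0.5624 0.1318] R 0.037 747 | ball [0.5657 0.1473] r px 28.3 | belly encl [0.5657 0.1465] fit [0.5659 0.1473] 0.023 px 313.6 94.0
 offs ball [ 3.3 15.5] belly [ 3.3 14.6] [ 3.5 15.5] tcp [0.5813 0.2228 0.0779] F [0.5 0.  0.5]
[[-0.249 -0.968  0.   ]
 [-0.968  0.249 -0.001]
 [ 0.001 -0.    -1.   ]] [76.75513608 -3.66010086  2.52573735] [104.40123423  -4.17262576   2.54972438]
```

View pics/w4.png

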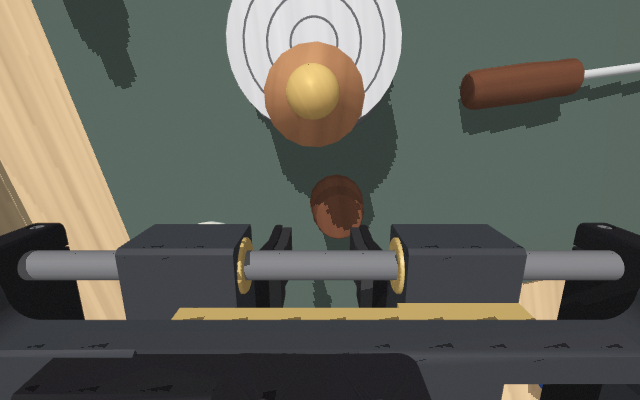

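Emit:
carry_out(commands=[8, -4, 2.5, 0, 0, 0, 10, 0, 0, 0, 0, 0, 10, 0, 0, 0, 0, 0, 8, 0, 0, 0, 0, 0, 2, 0, 0, 0, 0, 0])

```text
time_s: 2.95
tcp_pos: [0.5771, 0.1837, 0.079]
ee_rot: [[-0.248, -0.969, 0.007], [-0.969, 0.248, 0.003], [-0.004, -0.006, -1.0]]
wrist_force: [-0.4, 0.7, -0.5]
gripper_width: 0.367
```

```bash
python3 - <<'E'
from h import *
meas('wrist','w5');s=sense();k=np.array([.5657,.1475]);print(s['ee_rot'].T@(np.array([*k,.075])-s['tcp_pos'])*1000, s['ee_rot'].T@(np.array([.5593,.1206,.075])-s['tcp_pos'])*1000)
E
```

```text
w5 disc [0.5595 0.1205] R 0.0445 375 | ball [0.5659 0.1474] r px 24.7 | belly encl [0.5649 0.1544] fit [0.5667 0.1531] 0.025 px 331.0 191.0
 offs ball [ 6.4 26.9] belly [ 5.4 33.9] [ 7.2 32.6] tcp [0.5771 0.1837 0.079 ] F [-0.4  0.7 -0.5]
[37.90363965  2.09714794  3.89284857] [65.55012992  1.61828021  3.78211808]
```

View pics/w5.png

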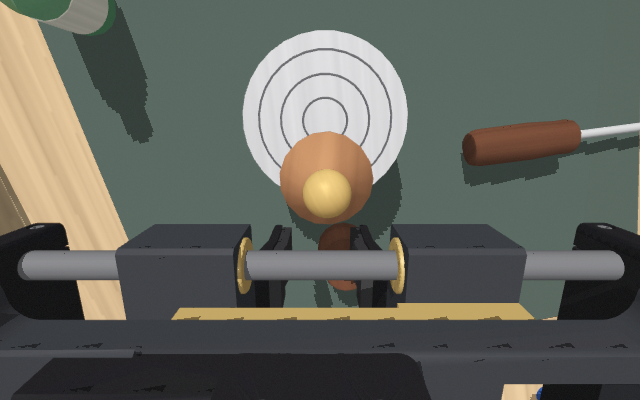

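Emit:
carry_out(commands=[2, 2, 4, 0, 0, 0, 3, 0, 0, 0, 0, 0, 3, 0, 0, 0, 0, 0, 3, 0, 0, 0, 0, 0, 2, 0, 0, 0, 0, 0])

```text
time_s: 3.62
tcp_pos: [0.5718, 0.1714, 0.0745]
ee_rot: [[-0.248, -0.969, 0.007], [-0.969, 0.248, 0.003], [-0.004, -0.006, -1.0]]
wrist_force: [-0.3, -0.1, -0.2]
gripper_width: 0.372
```

```bash
cat >> h.py <<'E'
def step(tag):
    q,b,k=meas('wrist',tag);s=sense();R=s['ee_rot'].T
    f=lambda P:(R@(np.array([P[0],P[1],.075])-s['tcp_pos'])*1000).round(1)
    print('tool-frame knob(ball)',f(b),'centre',f([.5595,.1206]),'to go',(f([.5595,.1206])-f(b))[:2])
E
python3 -c "
from h import *
step('w6')"
```

```text
w6 disc [0.5595 0.1205] R 0.0445 373 | ball [0.5661 0.1465] r px 24.9 | belly encl [0.565  0.1477] fit [0.5662 0.1478] 0.0235 px 323.4 206.3
 offs ball [ 6.6 26. ] belly [ 5.5 27.2] [ 6.7 27.3] tcp [0.5718 0.1714 0.0745] F [-0.3 -0.1 -0.2]
tool-frame knob(ball) [25.4 -0.7 -0.5] centre [52.1 -0.7 -0.7] to go [26.7  0. ]
```

View pics/w6.png

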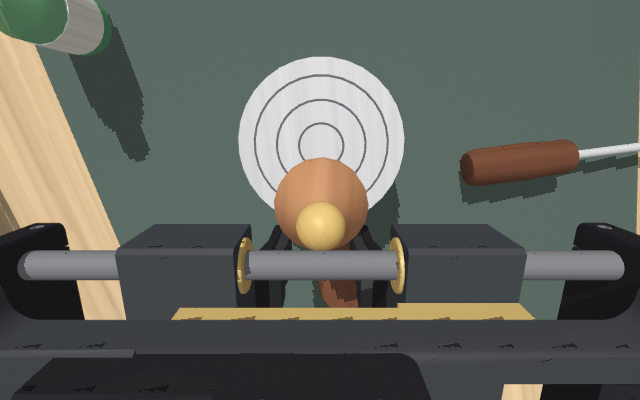

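The view shows the knob at (322,205) seated at the mouth of the two fingers and in line with the disc centre. I'll push gently.

Emit:
carry_out(commands=[2.5, 0, 0, 0, 0, 0, 2.5, 0, 0, 0, 0, 0, 2.5, 0, 0, 0, 0, 0, 2.5, 0, 0, 0, 0, 0, 2, 0, 0, 0, 0, 0])

```text
time_s: 4.3
tcp_pos: [0.5689, 0.1592, 0.0747]
ee_rot: [[-0.247, -0.969, 0.008], [-0.969, 0.247, 0.003], [-0.005, -0.007, -1.0]]
wrist_force: [0.3, 0.4, -0.3]
gripper_width: 0.365
```

```bash
python3 -c "
from h import *
step('w7')"
```

```text
w7 disc [0.5595 0.1204] R 0.0445 366 | ball [0.5632 0.1341] r px 24.9 | belly encl [0.5632 0.1342] fit [0.5635 0.1352] 0.0233 px 320.6 204.2
 offs ball [ 3.7 13.6] belly [ 3.7 13.8] [ 4.  14.8] tcp [0.5689 0.1592 0.0747] F [ 0.3  0.4 -0.3]
tool-frame knob(ball) [25.6 -0.7 -0.4] centre [39.5 -0.5 -0.5] to go [13.9  0.2]
```

View pics/w7.png

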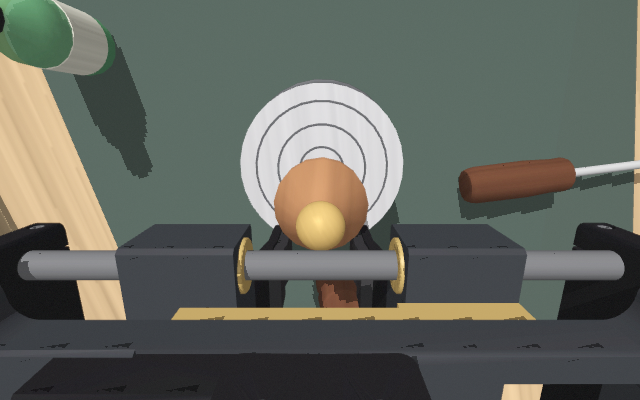

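Emit:
carry_out(commands=[2.5, 0, 0, 0, 0, 0, 2.5, 0, 0, 0, 0, 0, 2.5, 0, 0, 0, 0, 0, 2, 0, 0, 0, 0, 0, 1.5, 0, 0, 0, 0, 0])

```text
time_s: 4.97
tcp_pos: [0.5659, 0.1477, 0.0746]
ee_rot: [[-0.248, -0.969, 0.007], [-0.969, 0.248, 0.003], [-0.005, -0.006, -1.0]]
wrist_force: [0.3, 1.2, 0.1]
gripper_width: 0.368
```

```bash
python3 -c "
from h import *
step('w8');meas('top','t8')"
```

```text
w8 disc [0.5595 0.1201] R 0.0394 898 | ball [0.5603 0.1226] r px 24.9 | belly encl [0.5602 0.1226] fit [0.5605 0.1237] 0.0233 px 320.7 204.2
 offs ball [0.8 2.5] belly [0.7 2.5] [1.  3.6] tcp [0.5659 0.1477 0.0746] F [0.3 1.2 0.1]
tool-frame knob(ball) [25.6 -0.8 -0.5] centre [27.6 -0.5 -0.5] to go [2.  0.3]
t8 disc [0.5569 0.1175] R 0.0432 67 | ball [0.5564 0.116 ] r px 1.8 | belly encl [0.5579 0.1145] fit [0.5564 0.1127] 0.0139 px 304.3 199.0
 offs ball [-0.5 -1.5] belly [ 1.1 -3. ] [-0.5 -4.8] tcp [0.5658 0.1475 0.0746] F [ 0.   0.9 -0.2]
```

View pics/w8.png

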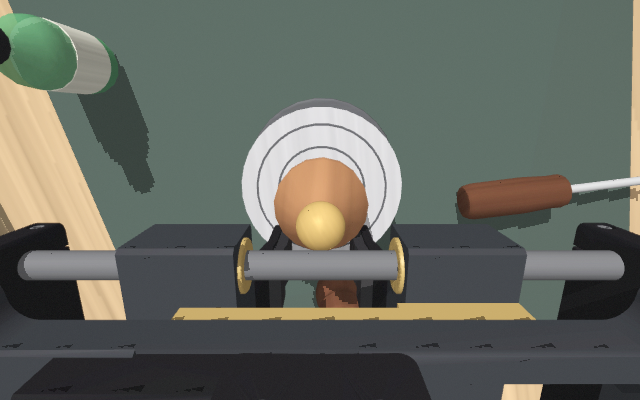

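Emit:
carry_out(commands=[1, 0, 0, 0, 0, 0, 0.8, 0, 0, 0, 0, 0, 0, 0, 0, 0, 0, 0])

```text
time_s: 5.45
tcp_pos: [0.5655, 0.1459, 0.0747]
ee_rot: [[-0.248, -0.969, 0.008], [-0.969, 0.248, 0.003], [-0.005, -0.007, -1.0]]
wrist_force: [-0.2, -0.3, 1.0]
gripper_width: 0.366
```

```bash
python3 -c "
from h import *
step('w9')"
```

```text
w9 disc [0.5594 0.1201] R 0.0444 256 | ball [0.5598 0.1208] r px 24.8 | belly encl [0.5597 0.1207] fit [0.56   0.1218] 0.0233 px 320.8 204.0
 offs ball [0.4 0.6] belly [0.2 0.6] [0.6 1.7] tcp [0.5655 0.1459 0.0747] F [-0.2 -0.3  1. ]
tool-frame knob(ball) [25.7 -0.7 -0.5] centre [25.9 -0.5 -0.5] to go [0.2 0.2]
```

Within about 1 mm. I'll back straight off along the approach line and check from an unobstructed view.

Emit:
carry_out(commands=[-5, 0, 0, 0, 0, 0, -10, 0, 0, 0, 0, 0, -15, 0, 0, 0, 0, 0, -20, 0, 0, 0, 0, 0, -10, 0, 0, 0, 0, 0])

```text
time_s: 6.12
tcp_pos: [0.5815, 0.2082, 0.0749]
ee_rot: [[-0.247, -0.969, 0.008], [-0.969, 0.247, 0.003], [-0.005, -0.007, -1.0]]
wrist_force: [0.1, 0.4, 0.4]
gripper_width: 0.37
```

Emit:
carry_out(commands=[-10, 0, -20, 0, 0, 0, 0, 0, -35, 0, 0, 0, 0, 0, -35, 0, 0, 0, 0, 0, -20, 0, 0, 0, 0, 0, 0, 0, 0, 0])

```text
time_s: 6.75
tcp_pos: [0.5831, 0.2222, 0.1866]
ee_rot: [[-0.244, -0.97, 0.005], [-0.97, 0.244, 0.001], [-0.003, -0.005, -1.0]]
wrist_force: [-1.1, -0.7, -1.5]
gripper_width: 0.369
```

```bash
python3 -c "
from h import *
step('w10');meas('top','t10')
a=np.load('pics/w10.npy')[:230,200:440];b=np.load('pics/t10.npy')[160:240,260:345]
A=cv2.resize(a,None,fx=1.7,fy=1.7);B=cv2.resize(b,(int(85*A.shape[0]/80),A.shape[0]),interpolation=cv2.INTER_CUBIC)
save(np.hstack([A,B]),'c10.png',s=.95)
im=capture('scene');save(im,'s10.png')"
```

```text
w10 disc [0.5595 0.1205] R 0.0445 311 | ball [0.5599 0.121 ] r px 15.7 | belly encl [0.5599 0.1203] fit [0.5597 0.1208] 0.0226 px 319.0 66.8
 offs ball [0.4 0.5] belly [ 0.4 -0.2] [0.3 0.3] tcp [0.5831 0.2222 0.1866] F [-1.1 -0.7 -1.5]
tool-frame knob(ball) [103.5  -2.5 110.2] centre [103.9  -2.2 110.2] to go [0.4 0.3]
t10 disc [0.5577 0.1197] R 0.0452 113 | ball [0.5585 0.121 ] r px 4.9 | belly encl [0.5577 0.1208] fit [0.5578 0.1207] 0.021 px 301.3 199.1
 offs ball [0.8 1.3] belly [0.1 1. ] [0.1 1. ] tcp [0.5824 0.2218 0.1853] F [ 0.7  0.2 -0.7]
```

View pics/c10.png

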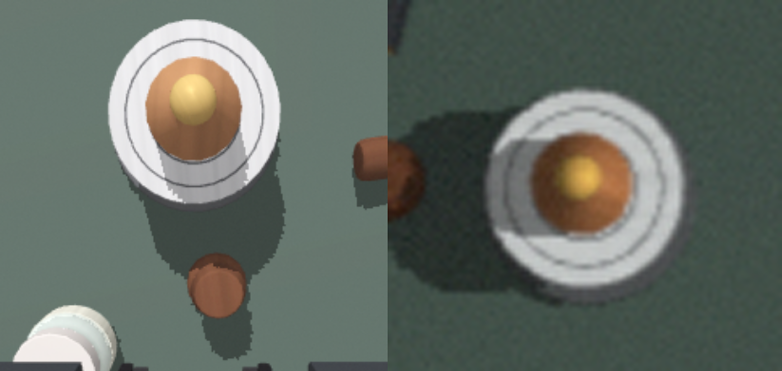

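View pics/s10.png

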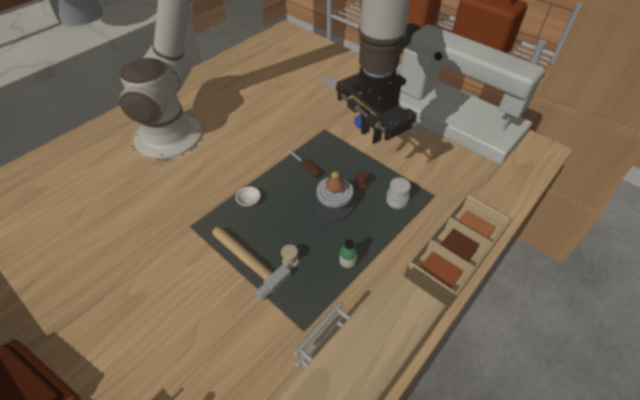

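Emit:
carry_out(commands=[10, -2, -20, 0, 0, 0, 12, 0, -10, 0, 0, 0, 12, 0, 0, 0, 0, 0, 0, 0, 0, 0, 0, 0])

```text
time_s: 7.4
tcp_pos: [0.5725, 0.1852, 0.2086]
ee_rot: [[-0.245, -0.969, -0.01], [-0.969, 0.245, -0.006], [0.008, 0.008, -1.0]]
wrist_force: [0.1, 0.0, 0.0]
gripper_width: 0.366
```

```bash
python3 -c "
from h import *
step('w11');step('w12')
im=np.load('pics/w12.npy');save(im,'c12.png',(200,440,20,240),3)"
```

```text
w11 disc [0.5595 0.1204] R 0.0445 274 | ball [0.5599 0.1211] r px 13.0 | belly encl [0.56   0.1206] fit [0.5599 0.1212] 0.0224 px 316.0 119.7
 offs ball [0.4 0.7] belly [0.5 0.3] [0.3 0.8] tcp [0.5725 0.1852 0.2086] F [0.1 0.  0. ]
tool-frame knob(ball) [ 64.6  -4.5 134.1] centre [ 65.1  -4.2 134.2] to go [0.5 0.3]
w12 disc [0.5595 0.1204] R 0.0445 273 | ball [0.5596 0.1209] r px 13.0 | belly encl [0.5598 0.1207] fit [0.5598 0.1211] 0.0224 px 316.4 119.2
 offs ball [0.1 0.5] belly [0.3 0.3] [0.4 0.7] tcp [0.5727 0.1856 0.2086] F [ 0.  -1.2 -0.4]
tool-frame knob(ball) [ 65.3  -4.1 134.2] centre [ 65.6  -4.  134.2] to go [0.3 0.1]
```

View pics/w12.png

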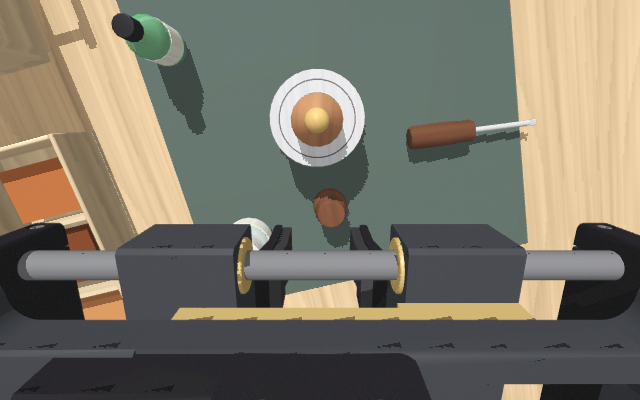

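From overhead the knob is at (317,119), concentric with the disc to about 0.5 mm. It stands upright: ball and belly agree. The burnisher, jar, awl and dye bottle are where they were, and the fingers are clear, so I'm handing in.

```bash
python3 -c "
from station import finish_job
print(finish_job())"
```

```text
the job is handed in; nothing more can be done
None
```

I centred the knob on the disc and handed the job in after about 7.5 s of the 64 s allowed. I pushed it low on the belly with both fingers held about 32 mm apart, so nothing was pinched. It slid about 28 mm in three gentle pushes, then I backed straight off and raised the hand clear.

- **Centring:** the last overhead wrist-camera views put the knob about 0.3–0.8 mm from the disc centre. The top camera read 1.0 mm from the belly and 1.5 mm from the ball. It had also read about 0.7 mm more than the wrist camera before any push, so I put the difference down to calibration and did not tap again.
- **Upright:** ball and belly positions agree within about 0.5 mm in the wrist view, so it is standing straight.
- **Everything else:** in the final pictures the bystanders look unmoved by eye; I did not re-measure them. The blue look-alike was never approached, and the readings at the end of each move showed no more than about 2 N on the wrist.
- **Failed readings:** one mid-push top-camera reading was useless because the gripper blocked the view. Two disc fits from the wrist camera (radius 37 and 39 mm instead of 45) were also wrong, and I used neither.

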